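# Clamp a block in the bench press with its reversible ratchet lever

## Robot

A 7-joint arm with a two-finger parallel gripper is mounted at the origin on the work surface; the furniture and walls round the work are solid. World frame = base frame: x ahead of the robot, y to its left, z up, the work surface at z = 0. Lengths are in m, angles in rad, forces in N, time in s.
With the tool pointing down it reaches from about 0.425 to 0.925 m from the base axis. Payload 6.8 kg.
Tool frame: the origin (TCP) lies on the centre line of the jaws, within the pads' length; the fingertips stand 8 mm ahead of it and the grasp point (between the pads) lies 11 mm behind it (bot.tips_ahead is the distance from the TCP to the fingertips, in m); z points along the fingers, y is the line along which they close (so a half turn about z gives the same grasp; the last joint's range is limited). The gripper opens to 85 mm and grips with 20 to 120 N. Pads are 22 mm wide; open, the fingers measure 114 mm over their backs; the gripper's body (76 mm by 85 mm) begins 54 mm behind the grasp point. The pads swing forward as they close: fully open they stand 13 mm farther back than shut.
Start: joints at [1.136, 0.477, 0.022, 1.555, -0.011, 1.109, -0.083], TCP at [0.217, -0.639, 0.239] pointing down, gripper open.
Joint ranges: [-2.96, 2.96], [-0.34, 2.1], [-1.41, 1.46], [0.24, 2.44], [-1.37, 4.51], [0.17, 1.92], [-2.96, 2.96]. Speed limits (rad/s): [2.39, 2.39, 3.14, 3.14, 3.14, 3.14, 3.14].

## Interface

Orientations are given as a unit quaternion [w, x, y, z].
In Python, from station import bot gives the robot as it stands.
- The arm moves only by the tool send_rows, never from a script. Its argument "deltas" is text: rows parted by semicolons, each of 4 numbers parted by spaces: the shift along the tool's x, y, z in m, then the turn about the tool's z in degrees. In form: x y z spin; .... A call has 1 to 5 rows; each row is the pose to reach, as a shift and turn from the pose commanded when the call began, along the tool's axes at that moment; what a row does not reach only later rows make up. A row lasts 1/10 s, in which the tool goes at most 50 mm and 8.59 degrees, less where a joint would pass 70% of its speed; a pose out of reach is approached as far as the arm can. A call with a gripper value outside its range is refused whole. "claw" is the opening, from 0 (shut) to 1 (fully open), set as the call begins (left out, the last holds). The fingers move at their own pace and stop on an object; "force" is the grip in N (left out, the last holds). Time passes only in rows, so rows that repeat a pose let the fingers close. It gives the time, the measured TCP pose, the force, the opening and the grip force at its end, in the units of the state.
- bot.get_obs(): the state, without advancing time (a new reading comes with each control period).
- bot.read_camera(name): name is "scene" or "top" or "wrist"; returns a dict with "img" (384x512x3 uint8, red, green, blue), "depth" (384x512 float32, m along the optical axis (not along the pixel's ray), 0 where there is no reading), "fx", "fy", "cx", "cy" (pixels), "camera_from_world" (4x4, takes a point from world to camera coordinates). Camera axes: x right, y up, looking along -z (the intrinsics and any distortion apply to the point x, -y, -z); pixel columns grow to the right and rows downward; lengths in m; the calibration is good to about 2 mm. A picture is of the moment at which its call begins.
- bot.hand_in(): hands the job in; it is judged then, once.
Trained networks look in a picture, given as the dict that the camera call returned (one of the last four; its "shot" number tells which), for a name from the list of things; names that differ only in an ending like _2 or _b are one class to them, and where a whole thing is asked for, a point or a joint stands for the part that bears it (a point fixed in the world has none). Each returns a list of dicts, best first, with "confidence" (0 to 1); they miss things now and then, are a little off and sometimes report something else, mostly with a low value. They report only what shows in the picture. A call takes as long as a camera call. They do not tell look-alikes from the thing itself.
- bot.masks_of(picture, query): "mask" (384x512 bool, what is visible of it).
- bot.landmark_of(picture, query): "xyz" ([x, y, z] in m, in world coordinates, good to about 4 mm: a listed point, or the origin of a listed thing).
The state is a dict: "t": time; "q": joint angles; "joint_vel": joint speeds; "joint_torque": joint torques, N m; "eef_pos": TCP position; "tool_rot": TCP orientation; "contact_force": force on the tool from outside, world axes, zero at the start; "torque": the same for the moment, N m; "gripper_width": opening from 0.0 (shut) to 1.0 (fully open); "grasp_force": force on a finger pad.
Only numpy, scipy, OpenCV 4.12 (cv2) and the standard library are available. Lean on these libraries where they do the work, as an engineer would, in place of code of your own. Each camera call takes 0.05 s, during which the arm holds its last target. There are 200 camera calls.

## Task

Clamp the wooden block in the bench press: swing the ratchet lever to and fro between the two side plates until the pad bears firmly on the block with its spring about half squeezed, never squeezed solid. The ratchet grips the wheel one way and slips the other, and it may have been left set for lifting: try the lever both ways, and if it winds the pad up, push the pawl's tab over to its other side before you go on. Leave the block and the things round the press where they are.

Things in the scene. Friction and masses are not known exactly. Their poses are not given: they have to be found in the camera images.
- press: Grey bench screw press, fixed. Origin: on the vertical screw axis, at worktop level; -x = its front, +y = its left as seen from the front, z up. Base plate 207 x 160 x 16 mm; two side plates 12 mm thick, open to the front, inner faces 96 mm apart, front edges 60 mm before the axis, tops at z = 175 mm. The threaded screw (it does not turn) sticks up through the lever's head to z = 234 mm at most.
- lever (a joint): Ratchet lever, swings level about the screw axis and carries the pawl. rad; 0 = pointing to the press's front (-x), + = its free end goes to the press's +y side (clockwise from above). The side plates stop it at -0.58 and +0.58; it starts near 0. At the grip it takes about 2 N while the pawl slips, 5 to 8 N while it drives the wheel; it stays where it is left. Ease it back 0.15 rad after a driving stroke to free the pawl.
- lever_grip (a point): Middle of the lever's black rubber grip, 130 mm out from the screw axis, at z = 168 mm. The grip is a round bar 22 mm thick from 100 to 167 mm out; nearer the axis the lever is a steel bar 14 mm thick. It can be pushed from either side; nothing within 90 mm below it. -x of this frame points outward along the lever.
- wheel (a joint): Ratchet wheel (14 upright radial teeth, 88 mm across, z = 147 to 159 mm) under the lever; it is the nut of the screw. rad, + = clockwise from above = pad wound down, 3.8 mm per rad. Stiff (0.4 N m): it stays where it is left and does not follow the lever while the pawl slips. After a change of direction the lever may travel up to one tooth (0.45 rad) before the pawl bites.
- pawl_tab (a point): Middle of the weighted steel tab (26 x 12 x 18 mm along, across, up) of the throw-over pawl on top of the lever, 55 mm out from the screw axis. The pawl rocks sideways on a pin along the lever at z = 182 mm; this point is 42 mm above the pin. By its weight it leans 11 to 20 mm to one side of the lever or the other (then z = 218 to 223 mm); pushed sideways past upright (under 1 N) it falls over.
- pad (a joint): Squeeze of the spring in the pad's dark cup, in m: 0 = pad hanging free or just touching, 0.012 = squeezed solid; 4 N per mm. The cup slides up over a brass collar on the screw: 12 mm of collar shows between the cup and the dark shoulder above it when free, 6 mm (up to a thin dark ring) at half squeeze, none when solid.
- pad_face (a point): Centre of the underside of the round steel pad (50 mm across), on the screw axis; it starts 4 to 8 mm above the block. With the pawl's tab leaning to one side the ratchet drives clockwise (pad down) and slips back, to the other it drives anticlockwise (pad up). The sides are unmarked and either may be set at the start: swing the lever to tell.
- block_center (a point): Centre of the wooden block, 130 x 161 x 46 mm (x, y, z), loose, lying on the press's base plate (its top at z = 62 mm) under the pad, already in its place.
- oil_bottle: Tall oil bottle, 67 mm across, 217 mm high, standing to the right of the press. Origin at its foot. Bystander.
- old_tin: Food tin, 57 mm across, 72 mm high, standing to the left of the press. Origin at its foot. Bystander.
- box_bearings: Small striped carton, 49 x 95 x 40 mm, to the left of the press. Origin at the centre of its underside. Bystander.
- spanner_17: Combination spanner, 35 x 222 x 9 mm, lying in front of the press, under the lever. Origin at the centre of its underside. Bystander.
- pliers: Pliers with red sleeves, 179 x 54 x 14 mm, lying in front of the press to the left. Origin at the centre of its underside. Bystander.
- tape_roll: Roll of black tape lying flat, 72 mm across, 19 mm high, in front of the press to the right. Origin at the centre of its underside. Bystander.
There are look-alikes about, which are no part of the job. Of the things that look like the part that bears block_center, the larger one is meant.

How it is judged:
At the end, for the whole second after the job is handed in: The pad presses on the block with its spring squeezed by more than 3 mm and less than 10.5 mm (of 12 mm); the block lies within 20 mm of where it was, with its middle within 35 mm of the screw axis; wheel and lever at rest (value of joint pad between 0.003 and 0.0105 m and horizontal distance between pad_face and block_center below 0.035 m and distance of block_center from where it was at the start of the episode below 0.02 m and velocity of joint each of wheel, lever below 0.05 rad/s and velocity of joint lever above -0.05 rad/s); the robot touches nothing.
It fails at once if the pad's spring is squeezed solid (more than 10.5 mm) (value of joint pad above 0.0105 m).
It fails at once if the block is shoved more than 20 mm out of its place (distance of block_center from where it was at the start of the episode above 0.02 m).
It fails at once if a bystander is moved more than 30 mm (distance of any of oil_bottle, old_tin, box_bearings, spanner_17, pliers, tape_roll from where it was at the start of the episode above 0.03 m).
It also fails if it takes over 69 s, if anything falls off the work surface, if the arm or the gripper's body presses on something with over 40 N, if the wrist force passes 120 N, or if a joint passes its speed limit or range.

## Working session

There is one attempt and no reset: what is moved stays moved. The work goes in short steps, Python scripts to look and compute and a tool call to move; the robot and the scene stay as the last step left them, time stands still between calls to the robot, and variables do not carry over. Pictures are saved under pics/ and viewed, at most 10 in all, crops included, and the job is handed in when it is done.

Besides the shell and the picture viewer there is one more tool, called after ">>>" as name(argument=value, ...) on one line, values as JSON. send_rows: Moves the arm, as the interface text tells. Its arguments: {"type":"object","properties":{"deltas":{"type":"string"},"claw":{"type":"number"},"force":{"type":"number"}},"required":["deltas"]}

```bash
mkdir -p pics; cat > h.py <<'E'
import numpy as np, cv2
from station import bot
def save(im,n): cv2.imwrite('pics/'+n,im[:,:,::-1])
def lm(p,qs):
    for q in qs:
        for r in bot.landmark_of(p,q)[:3]: print(q,np.round(r['xyz'],3),round(r['confidence'],2))
def proj(p,X):
    c=p['camera_from_world']@np.r_[X,1]; return p['cx']+p['fx']*c[0]/-c[2], p['cy']-p['fy']*c[1]/-c[2]
E
python3 - <<'E'
from h import *
o=bot.get_obs(); print(o['t'],o['eef_pos'],o['tool_rot'])
ims=[]
for n in ['scene','top']:
    p=bot.read_camera(n); ims.append(p['img']); print(n)
    lm(p,['press','lever_grip','pawl_tab','pad_face','block_center','oil_bottle','old_tin','box_bearings','spanner_17','pliers','tape_roll'])
save(cv2.resize(np.vstack(ims),(450,600*450//450+0)) if 0 else ims[0],'a.png'); save(ims[1],'b.png')
E
```

```text
0.0 [ 0.21650084 -0.63874813  0.23834256] [-8.62119150e-04  9.86675751e-01  1.62696567e-01 -2.15690431e-04]
scene
press [0.584 0.091 0.   ] 0.56
lever_grip [0.458 0.107 0.17 ] 0.54
pawl_tab [0.53  0.09  0.222] 0.69
pad_face [0.584 0.09  0.002] 0.51
block_center [0.59  0.086 0.039] 0.78
block_center [ 0.292 -0.183  0.015] 0.55
oil_bottle [ 0.592 -0.078  0.003] 0.77
old_tin [0.687 0.226 0.   ] 0.56
box_bearings [ 0.585  0.268 -0.   ] 0.68
box_bearings [0.586 0.091 0.003] 0.19
spanner_17 [0.531 0.09  0.222] 0.7
spanner_17 [ 0.447  0.085 -0.002] 0.58
pliers [ 0.452  0.286 -0.   ] 0.96
tape_roll [ 0.455 -0.08   0.003] 0.55
tape_roll [0.585 0.085 0.067] 0.48
top
press [ 0.587  0.083 -0.001] 0.79
lever_grip [0.461 0.111 0.17 ] 0.6
pawl_tab [0.533 0.1   0.224] 0.61
block_center [ 0.288 -0.183  0.015] 0.57
oil_bottle [ 0.596 -0.076 -0.001] 0.82
oil_bottle [0.534 0.1   0.225] 0.45
old_tin [0.692 0.221 0.   ] 0.75
box_bearings [ 0.581  0.267 -0.   ] 0.93
spanner_17 [ 0.437  0.088 -0.   ] 0.96
pliers [ 0.457  0.286 -0.002] 0.68
pliers [0.533 0.099 0.225] 0.39
tape_roll [ 0.448 -0.076 -0.001] 0.65
```

View pics/a.png

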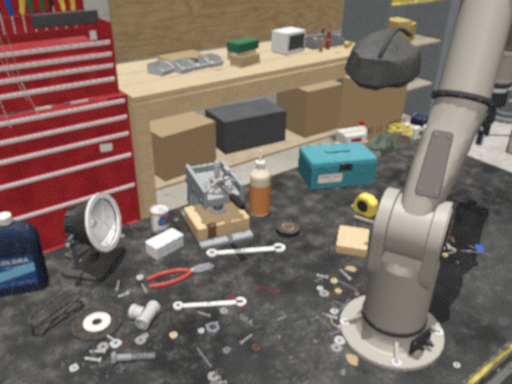

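View pics/b.png

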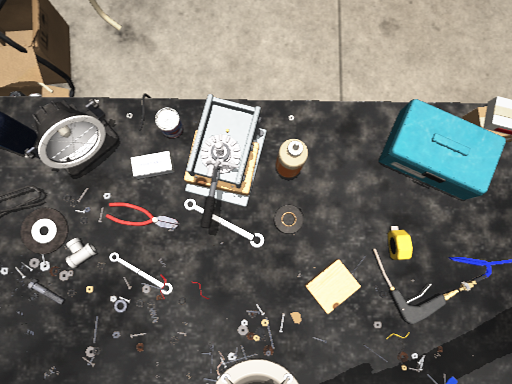

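Scene shows the press at about (215,195) with the bottle to the right. The top view has the screw axis near (220,152), the grip near (212,212) and the spanner below it. Next: the press yaw from depth.

```bash
cat >> h.py <<'E'
def cloud(p):
    d=p['depth']; v,u=np.indices(d.shape); c=np.stack([(u-p['cx'])/p['fx']*d,-(v-p['cy'])/p['fy']*d,-d,np.ones_like(d)],-1)
    return (c@np.linalg.inv(p['camera_from_world']).T)[...,:3]
E
python3 - <<'E'
from h import *
p=bot.read_camera('top'); X=cloud(p); r=np.hypot(X[...,0]-.585,X[...,1]-.087); ok=p['depth']>0
m=ok&(r<.13)&(abs(X[...,2]-.175)<.006)
m&=r>.055
pts=X[m]; sel=pts[(pts[:,0]>.50)]
print(len(sel)); rect=cv2.minAreaRect(sel[:,:2].astype(np.float32)*1000); print(rect)
g=ok&(X[...,2]>.16)&(X[...,2]<.19)&(X[...,0]<.50)&(X[...,0]>.38)&(abs(X[...,1]-.1)<.08); G=X[g]
print('grip',len(G),G.mean(0),G.min(0),G.max(0)); print(cv2.fitLine(G[:,:2].astype(np.float32),2,0,.01,.01).ravel())
t=ok&(X[...,2]>.205)&(r<.1); 
for a in X[t][::3]: print(np.round(a,3),end=' ')
u0,v0=map(int,proj(p,[.55,.09,.15])); 
a=cv2.resize(p['img'][v0-60:v0+60,u0-60:u0+60],(400,400),interpolation=3)
q=bot.read_camera('scene'); u0,v0=map(int,proj(q,[.55,.09,.12])); b=cv2.resize(q['img'][v0-50:v0+50,u0-50:u0+50],(400,400),interpolation=3)
save(np.hstack([a,b]),'c.png')
E
```

```text
854
((599.9996337890625, 83.84893798828125), (120.24800872802734, 204.32723999023438), 76.00862121582031)
grip 361 [0.45682594 0.1100711  0.17506107] [0.41969833 0.0969849  0.16408066] [0.49875422 0.12655417 0.18204984]
[ 0.98462427 -0.17468564  0.45682594  0.1100711 ]
[0.591 0.094 0.22 ] [0.589 0.087 0.226] [0.587 0.091 0.228] [0.587 0.085 0.228] [0.587 0.096 0.22 ] [0.585 0.089 0.227] [0.585 0.083 0.227] [0.584 0.096 0.22 ] [0.582 0.089 0.228] [0.583 0.083 0.228] [0.582 0.096 0.221] [0.581 0.089 0.226] [0.581 0.083 0.227] [0.58  0.096 0.219] [0.578 0.089 0.228] [0.58  0.083 0.223] [0.58  0.096 0.211] [0.578 0.089 0.222] [0.578 0.083 0.22 ] [0.577 0.094 0.215] [0.577 0.088 0.218] [0.578 0.082 0.214] [0.576 0.09  0.213] [0.577 0.084 0.208] [0.543 0.104 0.229] [0.547 0.096 0.21 ] [0.548 0.09  0.206] [0.541 0.102 0.228] [0.542 0.096 0.226] [0.545 0.092 0.209] [0.538 0.102 0.232] [0.539 0.096 0.23 ] [0.544 0.092 0.206] [0.536 0.102 0.232] [0.537 0.096 0.229] [0.535 0.106 0.228] [0.534 0.1   0.231] [0.536 0.094 0.223] [0.532 0.106 0.23 ] [0.532 0.1   0.23 ] [0.534 0.095 0.221] [0.53  0.104 0.231] [0.531 0.098 0.229] [0.528 0.108 0.23 ] [0.528 0.102 0.231] [0.529 0.096 0.225] [0.526 0.106 0.23 ] [0.527 0.1   0.229] [0.524 0.108 0.229] [0.524 0.101 0.232] [0.526 0.096 0.222] [0.522 0.105 0.231] [0.522 0.1   0.23 ] [0.52  0.108 0.23 ] [0.52  0.102 0.23 ] [0.523 0.097 0.217] [0.519 0.102 0.227] [0.518 0.104 0.221] [0.518 0.098 0.219]
```

View pics/c.png

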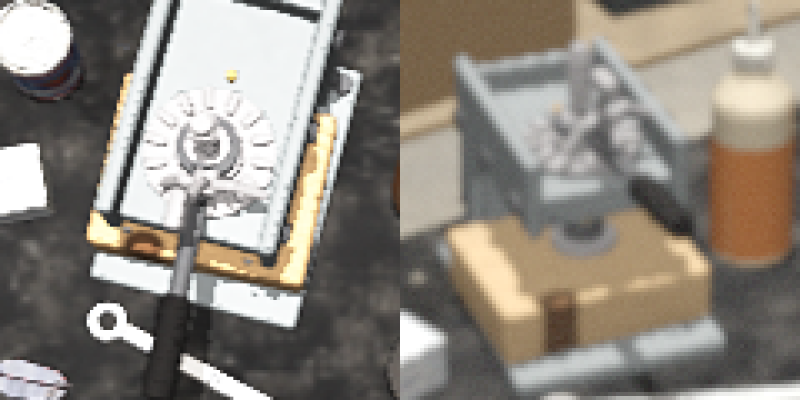

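The press yaw is about -0.245 and the axis about (0.584, 0.088). The lever is near -0.07. I'll straddle the grip with the fingers, with tool y across the lever.

>>> send_rows(deltas="0.04 -0.033 -0.06 0;0.075 -0.067 -0.06 0;0.115 -0.1 -0.06 0;0.15 -0.134 -0.06 0;0.19 -0.167 -0.06 0", claw=0.6)

```text
t: 1.8
eef_pos: [0.3319, -0.4383, 0.2998]
tool_rot: [0.001, 0.987, 0.162, 0.0]
contact_force: [0.0, -0.0, 0.1]
gripper_width: 0.605
grasp_force: 0.0
```

>>> send_rows(deltas="0.038 -0.033 0 0;0.075 -0.067 0 0;0.115 -0.1 0 0;0.15 -0.134 0 0;0.19 -0.167 0 0")

```text
t: 2.3
eef_pos: [0.4564, -0.2215, 0.2995]
tool_rot: [0.0, 0.987, 0.163, 0.0]
contact_force: [1.5, -1.8, -0.1]
gripper_width: 0.595
grasp_force: 0.0
```

>>> send_rows(deltas="0.009 -0.03 0 0;0.018 -0.06 0 0;0.026 -0.09 0 0;0.035 -0.12 0 0;0.044 -0.149 0 0")

```text
t: 2.8
eef_pos: [0.4496, -0.0669, 0.2994]
tool_rot: [0.0, 0.987, 0.163, 0.0]
contact_force: [0.5, 0.1, 0.2]
gripper_width: 0.602
grasp_force: 0.0
```

>>> send_rows(deltas="0.009 -0.03 0 8;0.018 -0.06 0 16;0.026 -0.09 0 24;0.035 -0.12 0 32;0.044 -0.149 0 32.8")

```text
t: 3.3
eef_pos: [0.4434, 0.0884, 0.2994]
tool_rot: [0.0, 0.992, -0.125, 0.0]
contact_force: [0.6, -0.1, 0.3]
gripper_width: 0.603
grasp_force: 0.0
```

>>> send_rows(deltas="0 0 0 0;0 0 0 0")

```text
t: 3.5
eef_pos: [0.4436, 0.0874, 0.2992]
tool_rot: [0.0, 0.993, -0.122, 0.0]
contact_force: [0.3, -0.3, 0.2]
gripper_width: 0.599
grasp_force: 0.0
```

```bash
cat >> h.py <<'E'
A=np.array([.584,.088]); 
def press():
    o=bot.get_obs(); w=o['eef_pos']; R=lambda v:np.array([.970*v[0]-.243*v[1],.243*v[0]+.970*v[1]])
    q=o['tool_rot']; f=o['contact_force']
    pp=R(w[:2]-A); print('t',round(o['t'],2),'press xy',np.round(pp,4),'z',round(w[2],4),'yaw',round(2*np.arctan2(q[2],q[1]),3),'F press',np.round(R(f[:2]),2),round(f[2],2),'ang',round(np.arctan2(pp[1],-pp[0]),3),'w',round(o['gripper_width'],2))
E
python3 - <<'E'
from h import *
press()
p=bot.read_camera('wrist'); save(p['img'],'d.png'); lm(p,['lever_grip','pawl_tab','spanner_17'])
E
```

```text
t 3.5 press xy [-0.136  -0.0347] z 0.2992 yaw -0.244 F press [ 0.33 -0.25] 0.24 ang -0.25 w 0.6
lever_grip [0.458 0.108 0.166] 0.7
pawl_tab [0.532 0.103 0.223] 0.93
pawl_tab [ 0.591 -0.077 -0.002] 0.24
spanner_17 [ 0.443  0.086 -0.003] 0.81
```

View pics/d.png

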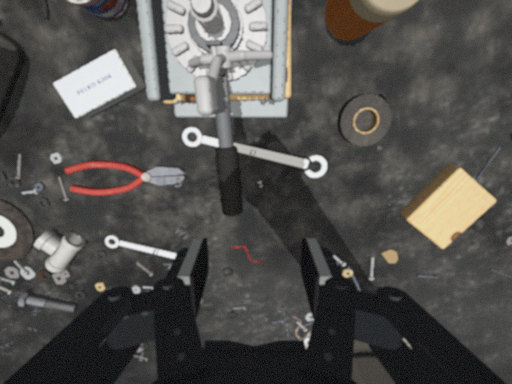

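The wrist view shows the tab leaning left at (205,95) and the grip at (228,185). I'll go down over the grip, then swing.

>>> send_rows(deltas="0.006 -0.025 0 0;0.006 -0.025 0.03 0;0.006 -0.025 0.07 0;0.006 -0.025 0.11 0;0.006 -0.025 0.139 0")

```text
t: 4.2
eef_pos: [0.4548, 0.1085, 0.1579]
tool_rot: [0.0, 0.992, -0.123, -0.001]
contact_force: [0.1, -0.4, 0.1]
gripper_width: 0.6
grasp_force: 0.0
```

>>> send_rows(deltas="0 0 0 0;0 0 0 0")

```text
t: 4.4
eef_pos: [0.4559, 0.1095, 0.1606]
tool_rot: [0.0, 0.992, -0.123, -0.0]
contact_force: [0.4, 0.3, -0.8]
gripper_width: 0.602
grasp_force: 0.0
```

```bash
python3 -c "
from h import *
press()"
```

```text
t 4.4 press xy [-0.1295 -0.0103] z 0.1606 yaw -0.247 F press [0.26 0.42] -0.75 ang -0.08 w 0.6
```

>>> send_rows(deltas="0 -0.012 0 0;0 -0.02 0 0;0 -0.028 0 0;0.001 -0.036 0 0;0.001 -0.044 0 0")

```text
t: 4.9
eef_pos: [0.4677, 0.153, 0.1605]
tool_rot: [0.0, 0.992, -0.122, 0.0]
contact_force: [1.0, -2.6, 0.7]
gripper_width: 0.602
grasp_force: 1.0
```

>>> send_rows(deltas="0.001 -0.008 0 0;0.003 -0.016 0 0;0.005 -0.024 0 0;0.007 -0.03 0 0;0.009 -0.036 0 0")

```text
t: 5.4
eef_pos: [0.4844, 0.1847, 0.1598]
tool_rot: [0.001, 0.992, -0.123, -0.001]
contact_force: [-3.4, -4.3, 4.2]
gripper_width: 0.599
grasp_force: 2.7
```

```bash
python3 -c "
from h import *
press()"
```

```text
t 5.4 press xy [-0.1201  0.0696] z 0.1598 yaw -0.246 F press [-2.3  -4.98] 4.17 ang 0.525 w 0.6
```

>>> send_rows(deltas="0 0.01 0 0;0 0.022 0 0;-0.001 0.034 0 0;-0.003 0.044 0 0;-0.006 0.054 0 0")

```text
t: 5.9
eef_pos: [0.4654, 0.1333, 0.1602]
tool_rot: [-0.0, 0.992, -0.123, 0.0]
contact_force: [-0.3, 1.9, -0.6]
gripper_width: 0.604
grasp_force: 1.0
```

>>> send_rows(deltas="0 0.008 0 0;0 0.016 0 0;0 0.024 0 0;0 0.032 0 0;0 0.04 0 0")

```text
t: 6.4
eef_pos: [0.4557, 0.0948, 0.1601]
tool_rot: [0.0, 0.992, -0.122, -0.0]
contact_force: [-1.5, 3.0, 0.8]
gripper_width: 0.595
grasp_force: 1.2
```

```bash
python3 -c "
from h import *
press()"
```

```text
t 6.4 press xy [-0.1261 -0.0245] z 0.1601 yaw -0.245 F press [-2.19  2.58] 0.77 ang -0.192 w 0.6
```

>>> send_rows(deltas="0 0.008 0 0;0 0.015 0 0;0.001 0.022 0 0;0.002 0.029 0 0;0.004 0.035 0 0")

```text
t: 6.9
eef_pos: [0.4512, 0.0596, 0.1601]
tool_rot: [0.0, 0.992, -0.123, -0.0]
contact_force: [-0.8, 1.2, 0.2]
gripper_width: 0.604
grasp_force: 1.2
```

>>> send_rows(deltas="0.002 0.006 0 0;0.004 0.012 0 0;0.004 0.012 0 0")

```text
t: 7.2
eef_pos: [0.4524, 0.0464, 0.16]
tool_rot: [0.0, 0.992, -0.123, -0.0]
contact_force: [0.1, 0.9, 0.8]
gripper_width: 0.602
grasp_force: 0.0
```

```bash
python3 - <<'E'
from h import *
press()
p=bot.read_camera('wrist'); q=bot.read_camera('top'); lm(q,['lever_grip','pawl_tab'])
u0,v0=map(int,proj(q,[.57,.09,.15]))
save(np.hstack([cv2.resize(p['img'][0:150,110:310],(400,300)),cv2.resize(q['img'][v0-45:v0+45,u0-60:u0+60],(400,300),interpolation=3)]),'e.png')
E
```

```text
t 7.2 press xy [-0.1175 -0.0723] z 0.16 yaw -0.247 F press [-0.11  0.89] 0.81 ang -0.551 w 0.6
pawl_tab [0.535 0.077 0.224] 0.41
```

View pics/e.png

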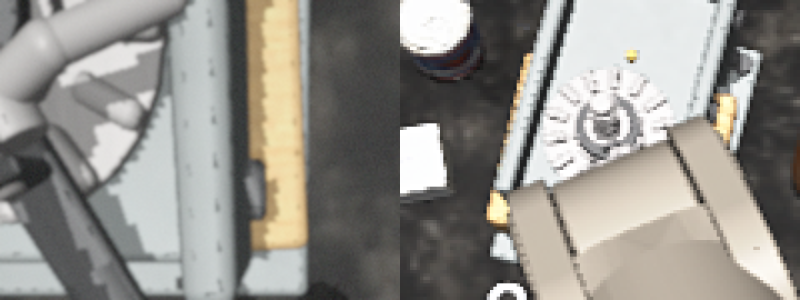

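The views show the wheel teeth at (605,125), with the arm over the rest. Now a full + stroke, with the force sampled along it.

>>> send_rows(deltas="-0.004 -0.015 0 0;-0.007 -0.03 0 0;-0.009 -0.038 0 0")

```text
t: 7.7
eef_pos: [0.4526, 0.0875, 0.16]
tool_rot: [0.0, 0.993, -0.122, -0.0]
contact_force: [-1.9, -2.2, 0.7]
gripper_width: 0.602
grasp_force: 0.9
```

>>> send_rows(deltas="-0.002 -0.01 0 0;-0.003 -0.02 0 0")

```text
t: 7.9
eef_pos: [0.4545, 0.1071, 0.1599]
tool_rot: [0.0, 0.992, -0.123, -0.0]
contact_force: [-1.0, -1.7, -0.1]
gripper_width: 0.602
grasp_force: 0.9
```

>>> send_rows(deltas="0 -0.01 0 0;0 -0.02 0 0")

```text
t: 8.1
eef_pos: [0.4597, 0.1269, 0.16]
tool_rot: [0.0, 0.992, -0.123, -0.0]
contact_force: [-1.7, -2.5, -0.1]
gripper_width: 0.605
grasp_force: 1.1
```

>>> send_rows(deltas="0 -0.01 0 0;0 -0.02 0 0")

```text
t: 8.3
eef_pos: [0.4639, 0.1455, 0.1598]
tool_rot: [0.001, 0.992, -0.123, -0.001]
contact_force: [-3.8, -4.2, 3.1]
gripper_width: 0.603
grasp_force: 2.9
```

```bash
python3 -c "
from h import *
press()"
```

```text
t 8.3 press xy [-0.1305  0.0266] z 0.1598 yaw -0.246 F press [-2.67 -5.01] 3.12 ang 0.201 w 0.6
```

>>> send_rows(deltas="0.002 -0.01 0 0;0.005 -0.02 0 0")

```text
t: 8.5
eef_pos: [0.4727, 0.1638, 0.1594]
tool_rot: [0.001, 0.992, -0.123, -0.002]
contact_force: [-6.4, -4.1, 1.7]
gripper_width: 0.599
grasp_force: 3.0
```

>>> send_rows(deltas="0.003 -0.01 0 0;0.006 -0.02 0 0")

```text
t: 8.7
eef_pos: [0.4834, 0.182, 0.1594]
tool_rot: [0.001, 0.992, -0.123, -0.002]
contact_force: [-4.5, -3.1, 0.7]
gripper_width: 0.602
grasp_force: 2.9
```

```bash
python3 -c "
from h import *
press()"
```

```text
t 8.7 press xy [-0.1204  0.0668] z 0.1594 yaw -0.246 F press [-3.61 -4.14] 0.72 ang 0.506 w 0.6
```

The + stroke drives: about 2.5 N before the bite and 6-7 N after it. The - stroke slips, so it winds down and the pawl stays as it is. I'll continue with longer strokes.

>>> send_rows(deltas="-0.007 0.022 0 0;-0.01 0.047 0 0;-0.01 0.072 0 0;-0.008 0.097 0 0;-0.002 0.117 0 0")

```text
t: 9.2
eef_pos: [0.4545, 0.0698, 0.1604]
tool_rot: [-0.001, 0.993, -0.122, 0.0]
contact_force: [-2.0, 2.7, 0.7]
gripper_width: 0.594
grasp_force: 1.5
```

>>> send_rows(deltas="0.004 0.014 0 0;0.008 0.027 0 0;0.008 0.027 0 0")

```text
t: 9.5
eef_pos: [0.4569, 0.04, 0.1604]
tool_rot: [-0.0, 0.992, -0.124, 0.001]
contact_force: [0.2, -0.8, 0.2]
gripper_width: 0.601
grasp_force: 0.0
```

```bash
python3 -c "
from h import *
press()"
```

```text
t 9.5 press xy [-0.1116 -0.0774] z 0.1604 yaw -0.248 F press [ 0.45 -0.75] 0.16 ang -0.606 w 0.6
```

>>> send_rows(deltas="-0.008 -0.027 0 0;-0.013 -0.047 0 0;-0.015 -0.06 0 0")

```text
t: 9.8
eef_pos: [0.4547, 0.1038, 0.1598]
tool_rot: [0.001, 0.993, -0.122, -0.001]
contact_force: [-3.5, -5.7, -0.2]
gripper_width: 0.601
grasp_force: 2.4
```

>>> send_rows(deltas="-0.001 -0.016 0 0;-0.001 -0.032 0 0")

```text
t: 10.0
eef_pos: [0.461, 0.1339, 0.1594]
tool_rot: [0.002, 0.992, -0.123, -0.002]
contact_force: [-3.9, -4.9, 1.7]
gripper_width: 0.601
grasp_force: 2.9
```

>>> send_rows(deltas="0 -0.014 0 0;0.003 -0.027 0 0;0.006 -0.039 0 0;0.01 -0.052 0 0;0.01 -0.052 0 0")

```text
t: 10.5
eef_pos: [0.4843, 0.1842, 0.1597]
tool_rot: [-0.0, 0.993, -0.121, -0.001]
contact_force: [-1.5, -0.5, -0.3]
gripper_width: 0.602
grasp_force: 0.5
```

```bash
python3 - <<'E'
from h import *
press()
p=bot.read_camera('scene'); u0,v0=map(int,proj(p,[.57,.09,.1]))
save(cv2.resize(p['img'][v0-30:v0+30,u0-40:u0+40],(800,600),interpolation=3),'f.png')
E
```

```text
t 10.5 press xy [-0.1201  0.0691] z 0.1597 yaw -0.243 F press [-1.3  -0.84] -0.33 ang 0.522 w 0.6
```

View pics/f.png

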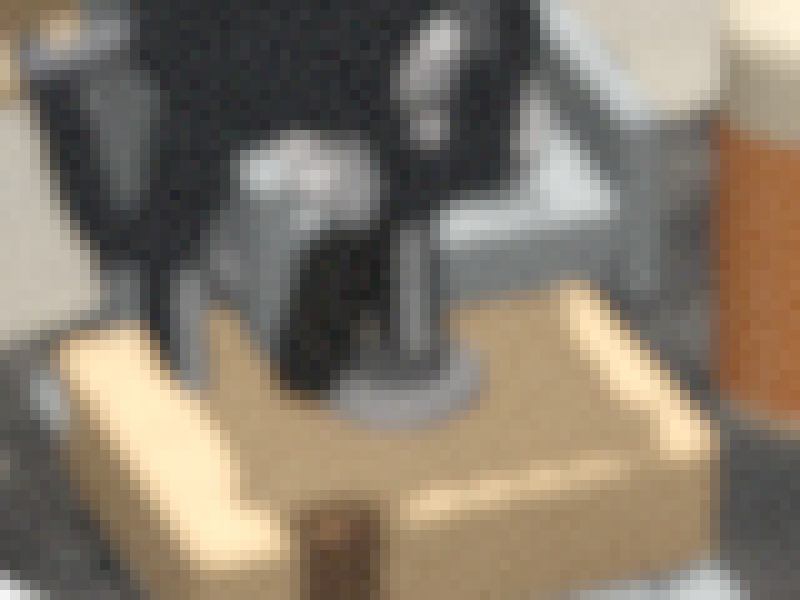

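```bash
python3 - <<'E'
from h import *
from scipy.spatial.transform import Rotation as Ro
o=bot.get_obs(); p=bot.read_camera('wrist'); Ti=np.linalg.inv(p['camera_from_world'])
q=o['tool_rot']; R=Ro.from_quat([*q[1:],q[0]]).as_matrix()
print('cam in tool',R.T@(Ti[:3,3]-o['eef_pos']),'fwd',R.T@(-Ti[:3,2]),'up',R.T@Ti[:3,1],p['fx'],p['cx'],p['cy'])
s=bot.read_camera('scene'); S=np.linalg.inv(s['camera_from_world']); print('scene',S[:3,3],s['fx'])
for z in (.07,.08,.09,.1,.11,.12): print(z,np.round(proj(s,[.584,.088,z]),1))
u,v=map(int,proj(s,[.584,.088,.09])); X=cloud(s)
for r in range(v-14,v+10): print(r,s['img'][r,u-1:u+2].tolist(),np.round(X[r,u],3))
E
```

```text
cam in tool [ 0.08226487  0.00108917 -0.13530131] fwd [-0.32041869  0.00136352  0.94727504] up [9.47275996e-01 2.31250288e-04 3.20418685e-01] 287.0336139119397 254.15399454618316 191.66264612575193
scene [-0.46891197  0.7672873   0.82917525] 495.0654329863566
0.07 [216.8 210. ]
0.08 [216.7 207. ]
0.09 [216.7 204.1]
0.1 [216.6 201.2]
0.11 [216.5 198.2]
0.12 [216.4 195.2]
190 [[118, 116, 119], [77, 75, 77], [50, 52, 52]] [0.486 0.152 0.202]
191 [[120, 120, 121], [76, 79, 81], [52, 55, 59]] [0.486 0.152 0.199]
192 [[108, 108, 109], [75, 75, 74], [55, 55, 51]] [0.486 0.152 0.196]
193 [[98, 97, 97], [63, 62, 63], [42, 38, 45]] [0.485 0.153 0.194]
194 [[84, 81, 84], [54, 54, 53], [50, 51, 52]] [0.478 0.158 0.195]
195 [[68, 67, 67], [49, 46, 47], [60, 62, 59]] [0.48  0.156 0.191]
196 [[45, 46, 48], [48, 47, 49], [67, 68, 68]] [0.483 0.155 0.186]
197 [[33, 34, 29], [37, 37, 35], [70, 69, 70]] [0.482 0.155 0.184]
198 [[41, 40, 38], [44, 40, 42], [67, 65, 66]] [0.482 0.155 0.181]
199 [[32, 32, 33], [41, 40, 40], [61, 62, 60]] [0.482 0.156 0.178]
200 [[36, 35, 38], [27, 30, 29], [66, 63, 64]] [
[... 216 characters left out ...]
66]
204 [[72, 68, 65], [56, 56, 53], [62, 60, 61]] [0.482 0.156 0.163]
205 [[78, 72, 61], [74, 67, 59], [60, 57, 56]] [0.484 0.155 0.159]
206 [[93, 85, 75], [77, 72, 64], [65, 62, 63]] [0.579 0.093 0.088]
207 [[85, 81, 76], [82, 79, 75], [71, 71, 69]] [0.577 0.095 0.086]
208 [[86, 83, 83], [79, 79, 80], [80, 81, 80]] [0.575 0.096 0.084]
209 [[82, 80, 81], [82, 83, 84], [81, 80, 79]] [0.577 0.095 0.079]
210 [[88, 88, 88], [89, 88, 88], [87, 84, 86]] [0.574 0.097 0.078]
211 [[116, 116, 115], [111, 111, 110], [110, 110, 108]] [0.578 0.094 0.071]
212 [[143, 141, 139], [141, 137, 136], [139, 137, 136]] [0.577 0.095 0.069]
213 [[154, 152, 150], [156, 152, 151], [154, 152, 152]] [0.568 0.101 0.072]
```

By my count the wheel has turned about 1.6 rad. One more full stroke is safe. Then I'll leave the lever on the right, lift off and look at the pad with the wrist camera from the front.

>>> send_rows(deltas="-0.007 0.022 0 0;-0.01 0.047 0 0;-0.01 0.072 0 0;-0.008 0.097 0 0;-0.002 0.117 0 0")

```text
t: 11.15
eef_pos: [0.454, 0.0685, 0.1605]
tool_rot: [-0.0, 0.992, -0.122, 0.0]
contact_force: [-2.2, 3.0, 0.2]
gripper_width: 0.6
grasp_force: 1.5
```

>>> send_rows(deltas="0.004 0.014 0 0;0.008 0.027 0 0;0.008 0.027 0 0")

```text
t: 11.45
eef_pos: [0.4564, 0.039, 0.1605]
tool_rot: [0.0, 0.992, -0.124, 0.001]
contact_force: [-0.7, -0.4, -0.1]
gripper_width: 0.6
grasp_force: 0.0
```

>>> send_rows(deltas="-0.008 -0.027 0 0;-0.013 -0.047 0 0;-0.015 -0.06 0 0")

```text
t: 11.75
eef_pos: [0.4545, 0.103, 0.1599]
tool_rot: [0.001, 0.993, -0.122, -0.001]
contact_force: [-3.9, -4.7, 0.9]
gripper_width: 0.601
grasp_force: 2.4
```

>>> send_rows(deltas="-0.001 -0.016 0 0;-0.001 -0.032 0 0")

```text
t: 11.95
eef_pos: [0.4607, 0.1331, 0.1594]
tool_rot: [0.002, 0.992, -0.123, -0.002]
contact_force: [-4.9, -3.6, 1.2]
gripper_width: 0.603
grasp_force: 2.8
```

>>> send_rows(deltas="0 -0.014 0 0;0.003 -0.027 0 0;0.006 -0.039 0 0")

```text
t: 12.25
eef_pos: [0.4755, 0.1698, 0.1593]
tool_rot: [0.002, 0.992, -0.123, -0.002]
contact_force: [-7.2, -2.8, 0.9]
gripper_width: 0.598
grasp_force: 3.2
```

>>> send_rows(deltas="0.004 -0.013 0 0;0.004 -0.013 0 0")

```text
t: 12.45
eef_pos: [0.4839, 0.1834, 0.1597]
tool_rot: [0.0, 0.993, -0.122, -0.001]
contact_force: [-2.1, -0.2, -0.4]
gripper_width: 0.601
grasp_force: 0.7
```

>>> send_rows(deltas="-0.007 0.022 0 0;-0.01 0.047 0 0;-0.01 0.072 0 0;-0.008 0.097 0 0;-0.002 0.117 0 0")

```text
t: 12.95
eef_pos: [0.4539, 0.0687, 0.1605]
tool_rot: [-0.0, 0.993, -0.122, 0.0]
contact_force: [-2.3, 3.6, 0.1]
gripper_width: 0.6
grasp_force: 1.5
```

>>> send_rows(deltas="0.004 0.014 0 0;0.008 0.027 0 0;0.008 0.027 0 0;0.006 0.017 0 0;0.006 0.017 -0.04 0")

```text
t: 13.45
eef_pos: [0.4534, 0.0526, 0.1971]
tool_rot: [0.0, 0.993, -0.121, -0.004]
contact_force: [0.1, 0.2, -0.2]
gripper_width: 0.601
grasp_force: 0.0
```

>>> send_rows(deltas="0 0 -0.04 0;0 0 -0.08 0;0 0 -0.08 0")

```text
t: 13.75
eef_pos: [0.4595, 0.0538, 0.2856]
tool_rot: [-0.001, 0.993, -0.122, 0.005]
contact_force: [1.6, 1.3, 0.3]
gripper_width: 0.602
grasp_force: 0.0
```

```bash
python3 -c "
from h import *
press(); print(np.round(bot.get_obs()['q'],2))"
```

```text
t 13.75 press xy [-0.1125 -0.0635] z 0.2856 yaw -0.244 F press [1.22 1.6 ] 0.32 ang -0.514 w 0.6
[ 0.24  0.11 -0.52  1.96  0.06  1.08 -2.12]
```

>>> send_rows(deltas="-0.015 -0.03 0 -8.5;-0.03 -0.06 0 -17;-0.045 -0.09 0 -25.5;-0.055 -0.12 0 -34;-0.055 -0.127 0 -42.5")

```text
t: 14.25
eef_pos: [0.432, 0.1932, 0.2802]
tool_rot: [-0.001, 0.968, 0.252, 0.001]
contact_force: [-0.1, -0.5, -0.1]
gripper_width: 0.6
grasp_force: 0.0
```

>>> send_rows(deltas="0 0 0 -8.5;0 0 0 -17;0 0 0 -25.5;0 0 0 -34;0 0 0 -42.5")

```text
t: 14.75
eef_pos: [0.4332, 0.1891, 0.2798]
tool_rot: [-0.0, 0.812, 0.583, 0.0]
contact_force: [-0.6, 0.6, -0.0]
gripper_width: 0.595
grasp_force: 0.0
```

>>> send_rows(deltas="0 0 0 -8.5;0 0 0 -17;0 0 0 -25.5;0 0 0 -34;0 0 0 -42.5")

```text
t: 15.25
eef_pos: [0.4332, 0.1891, 0.2798]
tool_rot: [-0.0, 0.546, 0.838, 0.0]
contact_force: [-0.5, -1.3, -0.2]
gripper_width: 0.604
grasp_force: 0.0
```

>>> send_rows(deltas="0 0 0 -8.5;0 0 0 -17;0 0 0 -25.5;0 0 0 -34;0 0 0 -42.5")

```text
t: 15.75
eef_pos: [0.4332, 0.1891, 0.2798]
tool_rot: [0.0, 0.205, 0.979, 0.0]
contact_force: [0.2, 0.5, -0.1]
gripper_width: 0.6
grasp_force: 0.0
```

>>> send_rows(deltas="0 0 0 -8.5;0 0 0 -17;0 0 0 -25.5;0 0 0 -34;0 0 0 -42.5")

```text
t: 16.25
eef_pos: [0.4332, 0.1891, 0.2799]
tool_rot: [0.0, -0.164, 0.986, 0.0]
contact_force: [0.1, 0.1, 0.1]
gripper_width: 0.6
grasp_force: 0.0
```

>>> send_rows(deltas="0 0 0.03 -8.5;0 0 0.07 -17;0 0 0.11 -17.5;0 0 0.145 -17.5;0 0 0.145 -17.5")

```text
t: 16.75
eef_pos: [0.4305, 0.1873, 0.1314]
tool_rot: [-0.004, -0.31, 0.951, 0.0]
contact_force: [-0.5, -0.6, 0.4]
gripper_width: 0.599
grasp_force: 0.0
```

```bash
python3 - <<'E'
from h import *
press(); print(np.round(bot.get_obs()['q'],2))
p=bot.read_camera('wrist')
for z in (.062,.08,.1,.12,.147): print(z,np.round(proj(p,[.584,.088,z])))
u,v=proj(p,[.584,.088,.1]); u=int(min(max(u,80),432)); v=int(min(max(v,60),324))
a=cv2.resize(p['img'],(400,300)); b=cv2.resize(p['img'][v-60:v+60,u-80:u+80],(800,600),interpolation=3); b[:150,:200]=a[::2,::2]
save(b,'g.png')
E
```

```text
t 16.75 press xy [-0.173   0.0591] z 0.1314 yaw 3.771 F press [-0.32 -0.67] 0.41 ang 0.329 w 0.6
[ 0.31  0.5  -1.05  2.08  0.56  0.89  1.14]
0.062 [ 51. 283.]
0.08 [ 36. 297.]
0.1 [ 16. 316.]
0.12 [ -8. 338.]
0.147 [-50. 376.]
```

View pics/g.png

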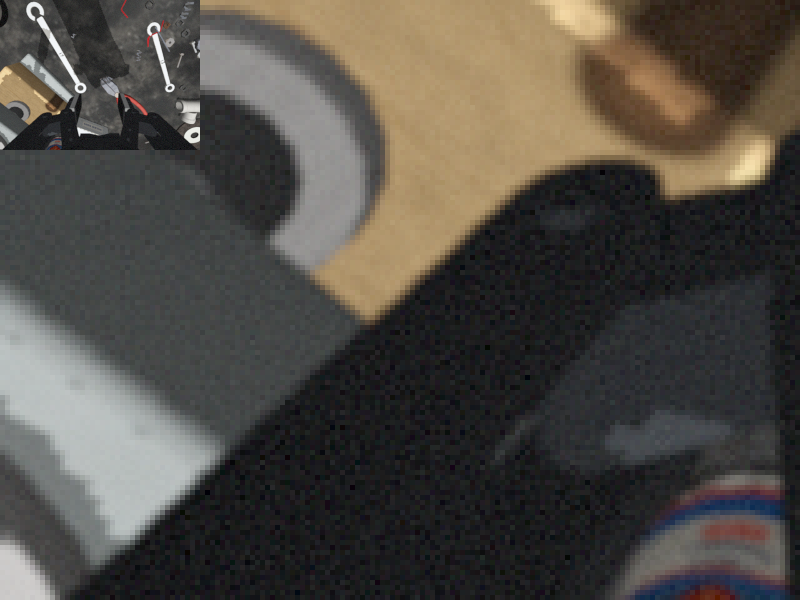

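The wrist view shows the pad ring and the dark cup at crop (290,170). A grey crosspiece hides the collar from this height, so I'll go lower for a flatter view.

>>> send_rows(deltas="0 0 0.02 8;0 0 0.042 8;0 0 0.042 8;0 0 0.042 8")

```text
t: 17.2
eef_pos: [0.4345, 0.1887, 0.0949]
tool_rot: [0.001, -0.242, 0.97, 0.0]
contact_force: [-0.5, 0.6, 0.4]
gripper_width: 0.6
grasp_force: 0.0
```

```bash
python3 - <<'E'
from h import *
press()
p=bot.read_camera('wrist')
for z in (.062,.08,.1,.12,.147): print(z,np.round(proj(p,[.584,.088,z])))
b=p['img'][264:384,0:160]; b=cv2.resize(b,(800,600),interpolation=3); M=cv2.getRotationMatrix2D((300,300),-130,.8)
save(cv2.warpAffine(b,M,(640,600)),'i.png')
E
```

```text
t 17.2 press xy [-0.1695  0.0614] z 0.0949 yaw 3.63 F press [-0.67  0.48] 0.36 ang 0.347 w 0.6
0.062 [ 41. 333.]
0.08 [ 23. 354.]
0.1 [ -2. 382.]
0.12 [-33. 416.]
0.147 [-88. 478.]
```

View pics/i.png

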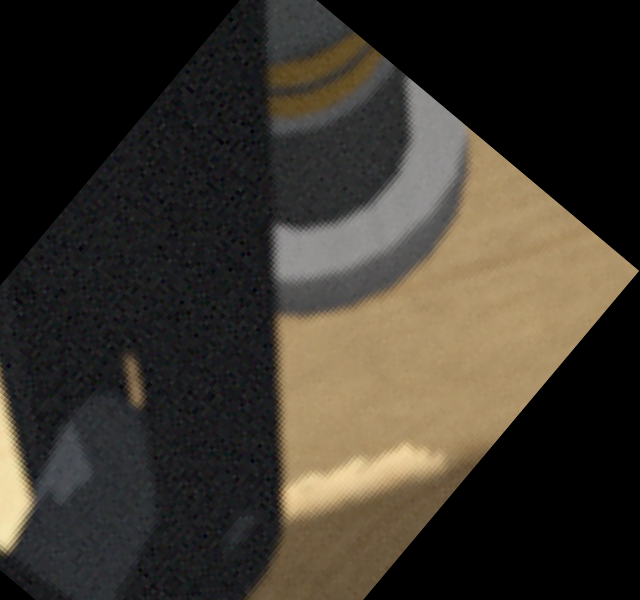

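The collar is seen: the thin ring sits near its middle, with about 23 px of brass above and 23 px below. The spring is barely squeezed, at most 1 mm. Back to the lever for two full strokes, about 6.8 mm at most. I'll use the half-turned grasp to save spin.

>>> send_rows(deltas="0 0 -0.04 0;0 0 -0.085 8;0 0 -0.13 16;0 0 -0.17 24;0 0 -0.19 32")

```text
t: 17.75
eef_pos: [0.4348, 0.1894, 0.2884]
tool_rot: [0.003, 0.038, 0.999, 0.001]
contact_force: [-0.1, -0.1, -0.4]
gripper_width: 0.604
grasp_force: 0.0
```

>>> send_rows(deltas="0 0 0 8;0 0 0 10;0 0 0 10")

```text
t: 18.05
eef_pos: [0.4339, 0.1882, 0.2849]
tool_rot: [0.001, 0.122, 0.993, 0.0]
contact_force: [-0.9, -0.2, -0.1]
gripper_width: 0.6
grasp_force: 0.0
```

>>> send_rows(deltas="-0.02 -0.04 0 0;-0.04 -0.08 0 0;-0.06 -0.122 0 0;-0.06 -0.122 0 0;-0.06 -0.122 0 0")

```text
t: 18.55
eef_pos: [0.4625, 0.0539, 0.2836]
tool_rot: [0.0, 0.123, 0.992, 0.0]
contact_force: [-0.3, 0.1, 0.9]
gripper_width: 0.597
grasp_force: 0.0
```

```bash
python3 - <<'E'
from h import *
press()
p=bot.read_camera('top'); lm(p,['lever_grip','pawl_tab'])
E
```

```text
t 18.55 press xy [-0.1096 -0.0626] z 0.2836 yaw 2.894 F press [-0.27 -0.01] 0.93 ang -0.519 w 0.6
```

Position is as planned. Down and stroke.

>>> send_rows(deltas="0 0 0.04 0;0 0 0.08 0;0 0 0.11 0;0 0 0.124 0;0 0 0.124 0")

```text
t: 19.2
eef_pos: [0.4612, 0.0556, 0.158]
tool_rot: [-0.002, 0.121, 0.993, 0.0]
contact_force: [-1.1, 0.0, -0.4]
gripper_width: 0.597
grasp_force: 0.0
```

>>> send_rows(deltas="0.008 0.015 0 0;0.017 0.032 0 0;0.019 0.045 0 0")

```text
t: 19.5
eef_pos: [0.4541, 0.1028, 0.1603]
tool_rot: [-0.0, 0.122, 0.992, -0.001]
contact_force: [-4.6, -5.1, -0.2]
gripper_width: 0.603
grasp_force: 2.6
```

>>> send_rows(deltas="0.001 0.016 0 0;0.001 0.032 0 0")

```text
t: 19.7
eef_pos: [0.4604, 0.1333, 0.16]
tool_rot: [-0.001, 0.123, 0.992, -0.002]
contact_force: [-4.6, -4.6, 0.4]
gripper_width: 0.604
grasp_force: 3.1
```

>>> send_rows(deltas="0 0.014 0 0;-0.003 0.027 0 0;-0.006 0.039 0 0")

```text
t: 20.0
eef_pos: [0.4751, 0.1702, 0.1599]
tool_rot: [-0.002, 0.122, 0.992, -0.002]
contact_force: [-7.5, -3.0, 0.8]
gripper_width: 0.599
grasp_force: 3.4
```

>>> send_rows(deltas="-0.004 0.013 0 0;-0.004 0.013 0 0")

```text
t: 20.2
eef_pos: [0.4835, 0.1838, 0.1603]
tool_rot: [-0.0, 0.122, 0.993, 0.0]
contact_force: [-3.3, -0.7, -0.5]
gripper_width: 0.597
grasp_force: 0.9
```

```bash
python3 -c "
from h import *
press()"
```

```text
t 20.2 press xy [-0.1207  0.0685] z 0.1603 yaw 2.898 F press [-3.02 -1.43] -0.52 ang 0.516 w 0.6
```

>>> send_rows(deltas="0.007 -0.022 0 0;0.01 -0.047 0 0;0.01 -0.072 0 0;0.008 -0.097 0 0;0.002 -0.117 0 0")

```text
t: 20.7
eef_pos: [0.4536, 0.0692, 0.1606]
tool_rot: [0.001, 0.122, 0.993, 0.001]
contact_force: [-1.7, 2.4, 0.4]
gripper_width: 0.598
grasp_force: 1.5
```

>>> send_rows(deltas="-0.004 -0.014 0 0;-0.008 -0.027 0 0;-0.008 -0.027 0 0")

```text
t: 21.0
eef_pos: [0.456, 0.0395, 0.1604]
tool_rot: [0.002, 0.124, 0.992, -0.0]
contact_force: [-0.3, -0.7, -1.4]
gripper_width: 0.603
grasp_force: 0.0
```

```bash
python3 -c "
from h import *
press()"
```

```text
t 21.0 press xy [-0.1124 -0.0781] z 0.1604 yaw 2.893 F press [-0.1  -0.73] -1.38 ang -0.607 w 0.6
```

>>> send_rows(deltas="0.008 0.027 0 0;0.013 0.047 0 0;0.015 0.06 0 0")

```text
t: 21.3
eef_pos: [0.4538, 0.1031, 0.1596]
tool_rot: [-0.0, 0.122, 0.993, -0.001]
contact_force: [-2.6, -5.5, 1.6]
gripper_width: 0.598
grasp_force: 2.8
```

>>> send_rows(deltas="0.001 0.016 0 0;0.001 0.032 0 0")

```text
t: 21.5
eef_pos: [0.4602, 0.1336, 0.1592]
tool_rot: [-0.001, 0.123, 0.992, -0.002]
contact_force: [-4.8, -5.8, 1.4]
gripper_width: 0.599
grasp_force: 3.2
```

>>> send_rows(deltas="0 0.014 0 0;-0.003 0.027 0 0;-0.006 0.039 0 0")

```text
t: 21.8
eef_pos: [0.4754, 0.1704, 0.1592]
tool_rot: [-0.001, 0.122, 0.992, -0.002]
contact_force: [-4.9, -4.2, 1.0]
gripper_width: 0.593
grasp_force: 3.4
```

>>> send_rows(deltas="-0.004 0.013 0 0;-0.004 0.013 0 0")

```text
t: 22.0
eef_pos: [0.4837, 0.1836, 0.1596]
tool_rot: [-0.0, 0.122, 0.993, 0.0]
contact_force: [-1.4, -0.3, 0.9]
gripper_width: 0.601
grasp_force: 0.6
```

```bash
python3 -c "
from h import *
press()"
```

```text
t 22.0 press xy [-0.1206  0.0683] z 0.1596 yaw 2.898 F press [-1.27 -0.6 ] 0.89 ang 0.516 w 0.6
```

>>> send_rows(deltas="0.007 -0.022 0 0;0.01 -0.047 0 0;0.01 -0.072 0 0;0.008 -0.097 0 0;0.002 -0.117 0 0")

```text
t: 22.5
eef_pos: [0.4527, 0.0705, 0.16]
tool_rot: [0.001, 0.121, 0.993, 0.001]
contact_force: [-4.2, 5.3, 0.6]
gripper_width: 0.598
grasp_force: 3.0
```

>>> send_rows(deltas="-0.004 -0.014 0 0;-0.008 -0.027 0 0;-0.006 -0.017 0 0;-0.006 -0.017 0 0;-0.006 -0.017 -0.04 0")

```text
t: 23.0
eef_pos: [0.4525, 0.0515, 0.1965]
tool_rot: [-0.004, 0.121, 0.993, -0.0]
contact_force: [0.9, 0.1, -0.4]
gripper_width: 0.6
grasp_force: 0.0
```

>>> send_rows(deltas="0 0 -0.04 0;0 0 -0.085 0;0 0 -0.085 0")

```text
t: 23.3
eef_pos: [0.4586, 0.054, 0.2899]
tool_rot: [0.005, 0.121, 0.993, 0.001]
contact_force: [0.5, 0.6, 0.4]
gripper_width: 0.599
grasp_force: 0.0
```

>>> send_rows(deltas="0.018 0.04 0 -8;0.036 0.08 0 -16;0.054 0.12 0 -24;0.054 0.128 0 -32;0.054 0.128 0 -40")

```text
t: 23.8
eef_pos: [0.433, 0.1922, 0.2844]
tool_rot: [0.001, -0.23, 0.973, 0.001]
contact_force: [0.1, -0.7, -0.7]
gripper_width: 0.604
grasp_force: 0.0
```

>>> send_rows(deltas="0 0 0.045 -2;0 0 0.09 -2;0 0 0.135 -2;0 0 0.175 -2;0 0 0.19 -2")

```text
t: 24.3
eef_pos: [0.4314, 0.1885, 0.0906]
tool_rot: [-0.003, -0.243, 0.97, 0.0]
contact_force: [-0.6, 0.3, 0.6]
gripper_width: 0.599
grasp_force: 0.0
```

>>> send_rows(deltas="0 0 0 0;0 0 0 0")

```text
t: 24.5
eef_pos: [0.4339, 0.1897, 0.0946]
tool_rot: [0.0, -0.242, 0.97, 0.0]
contact_force: [0.3, 0.4, -0.2]
gripper_width: 0.599
grasp_force: 0.0
```

```bash
python3 - <<'E'
from h import *
press()
p=bot.read_camera('wrist')
b=p['img'][264:384,0:160]; b=cv2.resize(b,(800,600),interpolation=3); M=cv2.getRotationMatrix2D((300,300),-130,.8)
save(cv2.warpAffine(b,M,(640,600)),'j.png')
E
```

```text
t 24.5 press xy [-0.1703  0.0622] z 0.0946 yaw 3.631 F press [0.19 0.43] -0.21 ang 0.35 w 0.6
```

View pics/j.png

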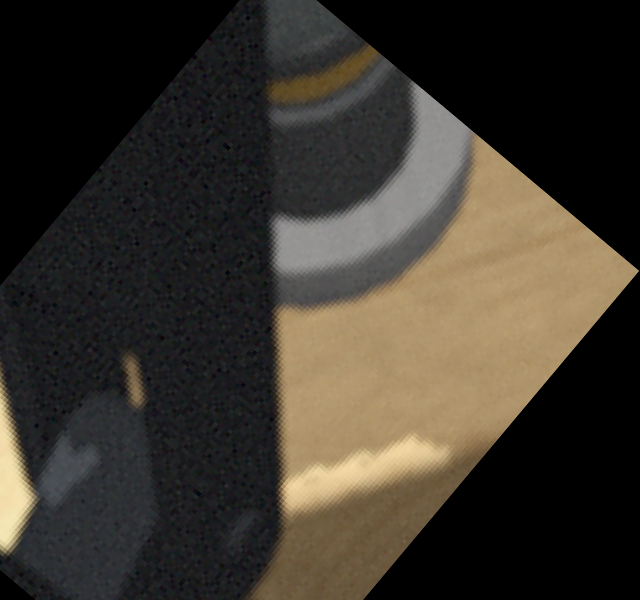

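The brass now shows one band of about 22 px, up to where the ring was. That is about half squeeze, with the pad seated on the block. The robot is clear of everything, so I'm handing in.

```bash
python3 -c "
from h import *
print(bot.hand_in())"
```

```text
the job is handed in; nothing more can be done
None
```

The block is clamped and the job is handed in: the last wrist-camera view showed the spring about half squeezed (roughly 6 mm), and the pawl was already set for winding down. No verdict came back.

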